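# Load the lid blank and pack the die tight in the squeeze clamp

## Task

Seat the round silver lid blank fully home in the round cavity of the die block and let go of it, then stand brass packing plates, as many as it takes, upright side by side on the bed wholly inside the gap between die and blue jaw until the jaw can bite on them before it runs out of travel. Then squeeze the jaw's orange lug towards the dark fixed lug so that the packed plates are gripped firmly between jaw and die, and finish while still holding it squeezed (the jaw springs open if let go). Leave unused plates in the rack and do not disturb the other silverware or the hammer.

Things in the scene. Friction and masses are not known exactly. Their poses are not given: they have to be found in the camera images.
- clamp: Green squeeze-clamp bed, fixed to the table. Origin: underside, below the gap; its y axis runs from jaw to die, its x axis away from the two lugs. Bed top at z = +20 mm. Squeezing its dark fixed lug and the jaw's orange lug together from above, along clamp y, closes the jaw. Outside to outside the lugs measure 64 mm with the jaw open, 40 mm with it at its stop.
- fixed_lug (a point): Centre of the top of the dark fixed lug on the bed, at x = -75, y = +27, z = +68 mm in the clamp's frame: an upright post 22 mm along x, 12 mm along y, 48 mm above the bed. Axes as the clamp's.
- jaw: Blue jaw, slides along clamp +y on the bed. Origin: on the bed, foot of the middle of its pressing face (faces +y). Block 80 mm along x, 30 along y, 36 high. A spring (4 to 6 N) rests it fully open at y = -36 mm in the clamp's frame; after only 24 mm of travel, at y = -12 mm, it meets its own stop and presses no further. It carries the orange lug.
- jaw_lug (a point): Centre of the top of the orange lug on the jaw, at x = -75, y = +11, z = +48 mm in the jaw's frame: upright post 22 mm along x, 12 mm along y, 48 mm above the bed. Push it towards the fixed lug (clamp +y) to close the jaw.
- die: Dark steel die block, 80 x 80 x 36 mm, pinned on the bed, axes parallel to the clamp's. Origin: on the bed, at the foot of the middle of the face that looks at the jaw (y = 0; the block extends to y = +80). Its place along clamp y differs each time, so the gap from it to the jaw at the jaw's stop is 3 to 28 mm (27 to 52 mm with the jaw open).
- cavity (a point): Centre of the floor of the round cavity in the die's top: 66 mm across, 6 mm deep (floor 30 mm above the bed, die top 36 mm). Axes as the die's.
- blank: Round silver lid blank: disc 60 mm across, 6 mm thick, low dome to 10 mm, with a plain upright stem 16 mm across up to 46 mm, its last 5 mm brass. Origin: centre of its underside. 160 g or so. Starts on a round dark wooden pad 10 mm high.
- rack: Fixed wooden rack, 70 x 148 mm, base 8 mm thick, holding the four packing plates upright in slots 32 mm apart along its y, between dividers 30 mm high (34 mm along x). Origin: underside centre.
- plate1: Brass packing plate, all four alike: 16 mm thick (its y), 44 mm wide (its x) and 34 mm tall, with a thinner upright grip tab above it, 8 mm thick and 44 mm wide, up to 64 mm. Origin: centre of the underside. About 280 g. Take it by the tab's two ends (44 mm apart). Standing on the clamp bed its thick part ends 2 mm below the tops of jaw and die; the tab stands 28 mm above them.
- plate2: Brass packing plate, all four alike: 16 mm thick (its y), 44 mm wide (its x) and 34 mm tall, with a thinner upright grip tab above it, 8 mm thick and 44 mm wide, up to 64 mm. Origin: centre of the underside. About 280 g. Take it by the tab's two ends (44 mm apart). Standing on the clamp bed its thick part ends 2 mm below the tops of jaw and die; the tab stands 28 mm above them.
- plate3: Brass packing plate, all four alike: 16 mm thick (its y), 44 mm wide (its x) and 34 mm tall, with a thinner upright grip tab above it, 8 mm thick and 44 mm wide, up to 64 mm. Origin: centre of the underside. About 280 g. Take it by the tab's two ends (44 mm apart). Standing on the clamp bed its thick part ends 2 mm below the tops of jaw and die; the tab stands 28 mm above them.
- plate4: Brass packing plate, all four alike: 16 mm thick (its y), 44 mm wide (its x) and 34 mm tall, with a thinner upright grip tab above it, 8 mm thick and 44 mm wide, up to 64 mm. Origin: centre of the underside. About 280 g. Take it by the tab's two ends (44 mm apart). Standing on the clamp bed its thick part ends 2 mm below the tops of jaw and die; the tab stands 28 mm above them.
- bowl: Bystander: open silver bowl, 90 mm across, 45 high; leave it where it is.
- cone: Bystander: silver cone, 96 mm across, 105 high; leave it where it is.
- urn: Bystander: small lidded silver urn, 72 mm across, 100 high; leave it where it is.
- bangle1: Bystander: silver bangle lying flat, 72 mm across, 10 high; leave it where it is.
- bangle2: Bystander: silver bangle lying flat, 66 mm across, 12 high; leave it where it is.
- mallet: Bystander: hammer lying down, 240 mm long; leave it where it is.
There are look-alikes about, which are no part of the job. Leave any red look-alike of the blank alone. Leave any turquoise look-alike of the plate4 alone.

How it is judged:
On the way:
1. the blank lies fully home in the die's cavity and the fingers have let go of it (horizontal distance between blank and cavity below 0.0045 m and z of blank in the frame of cavity below 0.0025 m and angle between blank's own z axis and vertical below 0.06 rad and contact force between the fingers and blank below 0.3 N), for 0.2 s.
At the end, for the whole second after the job is handed in: Blank level in the cavity (4.5 mm of centre, 2.5 mm of floor). Fingers push the jaw, jaw the plates and plates the die with over 6 N each, the jaw 1 mm or more short of its stop. Each plate stands square on the bed in the gap (18 mm of middle) or is within 20 mm of its rack place (horizontal distance between blank and cavity below 0.0045 m and z of blank in the frame of cavity below 0.0025 m and angle between blank's own z axis and vertical below 0.06 rad and ((angle between the y axis of plate1 and the y axis of clamp, either way round below 0.15 rad and angle between plate1's own z axis and vertical below 0.15 rad and z of plate1 in the frame of clamp between 0.016 and 0.025 m and x of plate1 in the frame of clamp between -0.018 and 0.018 m and y of plate1 in the frame of die below 0 m and y of plate1 in the frame of jaw above 0 m) or distance of plate1 from where it was at the start of the episode below 0.02 m) and ((angle between the y axis of plate2 and the y axis of clamp, either way round below 0.15 rad and angle between plate2's own z axis and vertical below 0.15 rad and z of plate2 in the frame of clamp between 0.016 and 0.025 m and x of plate2 in the frame of clamp between -0.018 and 0.018 m and y of plate2 in the frame of die below 0 m and y of plate2 in the frame of jaw above 0 m) or distance of plate2 from where it was at the start of the episode below 0.02 m) and ((angle between the y axis of plate3 and the y axis of clamp, either way round below 0.15 rad and angle between plate3's own z axis and vertical below 0.15 rad and z of plate3 in the frame of clamp between 0.016 and 0.025 m and x of plate3 in the frame of clamp between -0.018 and 0.018 m and y of plate3 in the frame of die below 0 m and y of plate3 in the frame of jaw above 0 m) or distance of plate3 from where it was at the start of the episode below 0.02 m) and ((angle between the y axis of plate4 and the y axis of clamp, either way round below 0.15 rad and angle between plate4's own z axis and vertical below 0.15 rad and z of plate4 in the frame of clamp between 0.016 and 0.025 m and x of plate4 in the frame of clamp between -0.018 and 0.018 m and y of plate4 in the frame of die below 0 m and y of plate4 in the frame of jaw above 0 m) or distance of plate4 from where it was at the start of the episode below 0.02 m) and contact force between any of plate1, plate2, plate3, plate4 and die above 6 N and contact force between any of plate1, plate2, plate3, plate4 and jaw above 6 N and contact force between the fingers and jaw above 6 N and y of jaw in the frame of clamp below -0.013 m and linear speed of jaw below 0.01 m/s); the arm keeps its last pose, push and grip.
It fails at once if a bystander (silverware or hammer) is moved more than 40 mm (distance of any of bowl, cone, urn, bangle1, bangle2, mallet from where it was at the start of the episode above 0.04 m).
It also fails if it takes over 72 s, if anything falls off the work surface, if the arm or the gripper's body presses on something with over 40 N, if the wrist force passes 120 N, or if a joint passes its speed limit or range.

## Robot

A 7-joint arm with a two-finger parallel gripper is mounted at the origin on the work surface. World frame = base frame: x ahead of the robot, y to its left, z up, the work surface at z = 0. Lengths are in m, angles in rad, forces in N, time in s.
With the tool pointing down it reaches from about 0.4 to 0.85 m from the base axis. Payload 10.4 kg.
Tool frame: the origin (TCP) lies at the very end of the fingers, on their centre line; the grasp point (between the pads) lies 19 mm behind it; x points along the fingers, z is the direction in which the jaws open and shut, and the axes are right-handed (so a half turn about x gives the same grasp; the last joint's range is limited). The gripper opens to 85 mm and grips with 20 to 120 N. Pads are 22 mm wide; open, the fingers measure 114 mm over their backs; the gripper's body (76 mm by 85 mm) begins 54 mm behind the grasp point. The pads swing forward as they close: fully open they stand 13 mm farther back than shut.
Start: joints at [-1.352, 0.332, -0.065, 1.46, 0.022, 1.35, -0.088], TCP at [0.15, 0.607, 0.231] pointing down, gripper open.
Joint ranges: [-2.6, 2.6], [-0.5, 2.12], [-1.47, 1.34], [0.16, 2.42], [-1.27, 4.41], [0.06, 2.06], [-2.6, 2.6]. Speed limits (rad/s): [2.22, 2.22, 2.79, 2.79, 3.14, 3.14, 3.14].

## Interface

Orientations are given as a unit quaternion [x, y, z, w].
In Python, from workcell import telemetry, viewer, manip, spot_in, mark_of gives the robot as it stands. The module is installed in compiled form; this text tells all that it offers.
- The arm moves only by the shell command python3 -m crank 'ROWS' [FORCE]. ROWS is JSON, a list of rows, each a list of 3 entries, a list of its own where there are three numbers: the closure, from 0 (fully open) to 1 (shut), then the shift along the world's x, y, z in cm, then the turn, a rotation vector about the world's x, y, z in rad. A call has 1 to 12 rows; each row shifts and turns the commanded pose from where the row before left it; what a row does not reach is not made up. A row lasts 1/12 s, in which the tool goes at most 41.7 mm and 7.16 degrees, less where a joint would pass 70% of its speed; a pose out of reach is approached as far as the arm can. A call with a gripper value outside its range is refused whole. The fingers move at their own pace and stop on an object; FORCE is the grip in N (left out, the last holds). Time passes only in rows, so rows that do not move let the fingers close. It gives the time, the measured TCP pose, the force and the opening at its end, in the units of the state.
- telemetry.get_obs(): the state, without advancing time (a new reading comes with each control period).
- viewer.camera(name): name is "scene" or "top" or "wrist"; returns a dict with "frame" (384x512x3 uint8, red, green, blue), "intrinsics" (3x3 intrinsics, pixels), "k1" (the pictures are not rectified: a ray, as slopes to the right and down, at radius r is drawn at 1 + k1 r^2 times it, then the intrinsics apply), "cam_to_world" (4x4, takes a point from camera to world coordinates). Camera axes: x right, y up, looking along -z (the intrinsics and any distortion apply to the point x, -y, -z); pixel columns grow to the right and rows downward; lengths in m; the calibration is good to about 2 mm. A picture is of the moment at which its call begins. There is no depth.
- manip.hand_in(): hands the job in, once; it reports no verdict.
Trained networks look in a picture, given as the dict that the camera call returned (one of the last four; its "shot" number tells which), for a name from the list of things; names that differ only in an ending like _2 or _b are one class to them, and where a whole thing is asked for, a point or a joint stands for the part that bears it (a point fixed in the world has none). Each returns a list of dicts, best first, with "conf" (0 to 1); they miss things now and then, are a little off and sometimes report something else, mostly with a low value. They report only what shows in the picture. A call takes as long as a camera call. They do not tell look-alikes from the thing itself.
- spot_in(thing, picture): "location" ([x, y, z] in m, in the coordinates of the camera as it stood for that picture, good to about 4 mm: the middle of the surface that is visible of it).
- mark_of(thing, picture): "location" ([x, y, z] in m, in the coordinates of the camera as it stood for that picture, good to about 4 mm: a listed point, or the origin of a listed thing).
The state is a dict: "clock": time; "joint_pos": joint angles; "joint_velocities": joint speeds; "tau": joint torques, N m; "position": TCP position; "ee_rot": TCP orientation; "ft_force": force on the tool from outside, world axes, zero at the start; "torque": the same for the moment, N m; "grip_width": opening from 0.0 (shut) to 1.0 (fully open).
Only numpy, scipy, OpenCV 4.12 (cv2) and the standard library are available. Lean on these libraries where they do the work, as an engineer would, in place of code of your own. Each camera call takes 0.05 s, during which the arm holds its last target. There are 200 camera calls.

## Working session

There is one attempt and no reset: what is moved stays moved. The work goes in short steps, Python scripts to look and compute and a shell command to move; the robot and the scene stay as the last step left them, time stands still between calls to the robot, and variables do not carry over. Pictures are saved under pics/ and viewed, about 8 in all and at most 12, crops included, and the job is handed in when it is done.

```bash
mkdir -p pics
cat > h.py <<'E'
import numpy as np, cv2
from workcell import telemetry, viewer, manip, spot_in, mark_of
def w(pic,p):
    return (pic["cam_to_world"]@np.r_[p,1])[:3]
def ray(pic,u,v,z):
    K=pic["intrinsics"];k=pic["k1"]
    d=np.array([(u-K[0,2])/K[0,0],(v-K[1,2])/K[1,1]]);s=d.copy()
    for _ in range(20): s=d/(1+k*(s@s))
    M=pic["cam_to_world"];r=M[:3,:3]@np.array([s[0],-s[1],-1]);o=M[:3,3]
    return o+r*(z-o[2])/r[2]
def proj(pic,p):
    K=pic["intrinsics"];k=pic["k1"];q=np.linalg.inv(pic["cam_to_world"])@np.r_[p,1]
    s=np.array([q[0],-q[1]])/-q[2];s=s*(1+k*(s@s));return K[0,0]*s[0]+K[0,2],K[1,1]*s[1]+K[1,2]
def save(pic,n,crop=None,f=1):
    im=pic["frame"][:,:,::-1]
    if crop: a,b,c,d=crop;im=im[b:d,a:c]
    cv2.imwrite(f"pics/{n}.png",cv2.resize(im,None,fx=f,fy=f,interpolation=cv2.INTER_CUBIC))
E
python3 - <<'E'
from h import *
for c in("top","scene"):
    p=viewer.camera(c);save(p,c+"0",f=1.5);print(c,p["cam_to_world"][:3,3].round(3),p["k1"],p["intrinsics"][0,0])
    for n in "clamp fixed_lug jaw jaw_lug die cavity blank rack plate1 bowl cone urn bangle1 mallet".split():
        for f in (mark_of,):
            print(n,[(w(p,d["location"]).round(3).tolist(),round(d["conf"],2),[int(x) for x in proj(p,w(p,d["location"]))]) for d in f(n,p)][:6])
print(telemetry.get_obs())
E
```

```text
top [0.478 0.017 0.943] 0.03184312915068378 362.0761562805904
clamp [([0.614, 0.013, 0.0], 0.6, [244, 168]), ([0.392, 0.09, 0.002], 0.52, [215, 255]), ([0.347, -0.14, 0.001], 0.46, [305, 270]), ([0.544, 0.052, 0.068], 0.25, [228, 194])]
fixed_lug [([0.54, 0.053, 0.069], 0.83, [227, 195])]
jaw [([0.611, -0.017, 0.02], 0.82, [255, 168]), ([0.516, -0.274, 0.008], 0.7, [354, 203])]
jaw_lug [([0.542, -0.005, 0.069], 0.63, [252, 194])]
die [([0.616, 0.024, 0.02], 0.95, [239, 167]), ([0.551, 0.325, 0.012], 0.7, [121, 195])]
cavity [([0.624, 0.063, 0.051], 0.96, [223, 162]), ([0.517, -0.279, 0.008], 0.51, [356, 203])]
blank [([0.649, 0.389, 0.002], 0.87, [97, 158]), ([0.546, 0.323, 0.01], 0.59, [122, 197])]
rack [([0.524, -0.293, -0.003], 0.72, [360, 200]), ([0.518, -0.243, 0.01], 0.62, [343, 203])]
plate1 [([0.524, -0.338, 0.011], 0.75, [379, 199]), ([0.519, -0.307, 0.011], 0.62, [368, 201]), ([0.549, -0.148, 0.001], 0.58, [305, 192]), ([0.519, -0.277, 0.007], 0.55, [356, 202]), ([0.79, 0.081, 0.003], 0.16, [216, 103])]
bowl [([0.758, -0.24, 0.001], 0.92, [337, 113]), ([0.615, 0.012, -0.002
[... 1827 characters left out ...]
: 1.5, 'joint_pos': array([-1.35156434,  0.33215357, -0.06470746,  1.460094  ,  0.0216114 ,
        1.34987825, -0.0884846 ]), 'joint_velocities': array([ 1.82505411e-03,  6.12752862e-04, -7.38964998e-05,  1.12520757e-03,
        6.03087754e-04,  5.16748504e-04,  1.25841753e-04]), 'tau': array([ 3.26419877e-04, -6.25252390e+01,  4.90075455e-02, -3.91782904e+01,
        1.65160635e-02,  2.41705406e-03,  5.50092366e-06]), 'position': array([0.1496647 , 0.60684929, 0.23136943]), 'ee_rot': array([-0.43600721,  0.55661209,  0.43608542,  0.55669579]), 'ft_force': array([0.03250567, 0.8563466 , 0.62705696]), 'torque': array([ 0.01861933, -0.00310245,  0.00181586]), 'grip_width': 0.9982818647974099}
```

View pics/top0.png

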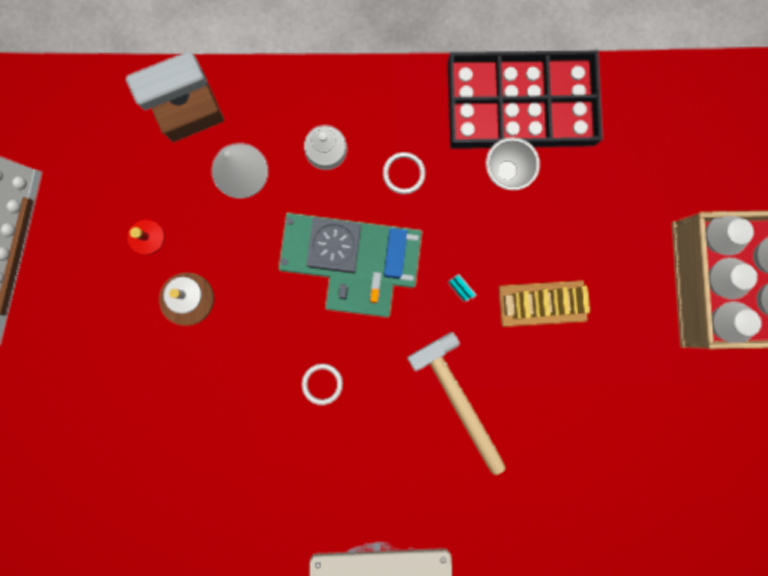

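View pics/scene0.png

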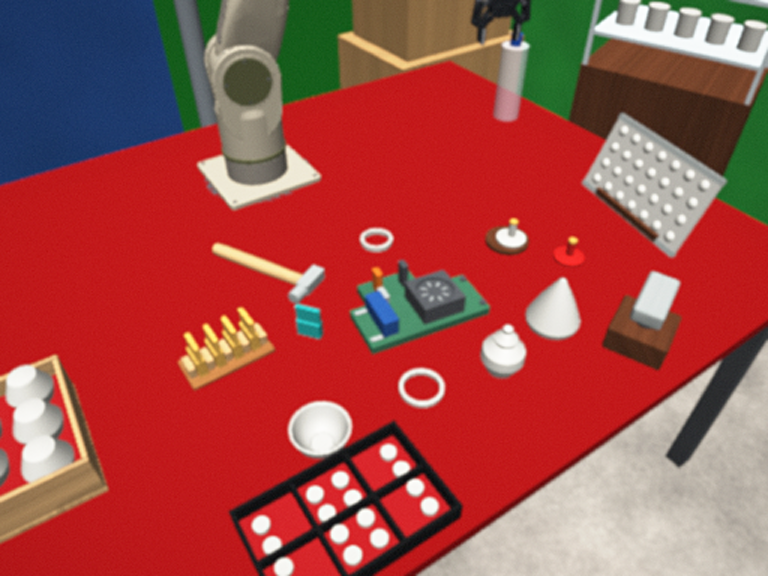

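The top view has +x up and +y to the left. The clamp is at (240,160)/(512-wide scale), with the die on the left and the jaw on the right. The blank is on its pad at (0.548, 0.324) and a red look-alike is at (0.65, 0.39). The rack is at (0.52, -0.29), and the turquoise decoy is at (0.55, -0.15). I'm moving over the blank now.

```bash
python3 -m crank '[[0,[3.3,-2.3,0],[0,0,-0.11]],[0,[3.3,-2.3,0],[0,0,-0.11]],[0,[3.3,-2.3,0],[0,0,-0.11]],[0,[3.3,-2.3,0],[0,0,-0.11]],[0,[3.3,-2.3,0],[0,0,-0.11]],[0,[3.3,-2.3,0],[0,0,-0.11]],[0,[3.3,-2.3,0],[0,0,-0.11]],[0,[3.3,-2.3,0],[0,0,-0.11]],[0,[3.3,-2.3,0],[0,0,-0.11]],[0,[3.3,-2.3,0],[0,0,-0.11]],[0,[3.3,-2.3,0],[0,0,-0.11]],[0,[0,0,0],[0,0,0]]]' 40
cat >> h.py <<'E'
from scipy.spatial.transform import Rotation as R
def st():
    o=telemetry.get_obs();m=R.from_quat(o["ee_rot"]).as_matrix()
    print("t",round(o["clock"],2),"pos",np.round(o["position"],4),"down",np.round(m[:,0],3),"yaw",round(float(np.degrees(np.arctan2(m[1,2],m[0,2]))),2),"F",np.round(o["ft_force"],1),"w",round(o["grip_width"],3),"q",np.round(o["joint_pos"],2))
    return o
def look(cam,names,n=3,f=mark_of):
    p=viewer.camera(cam)
    for a in names.split():
        print(a,[(w(p,d["location"]).round(4).tolist(),round(d["conf"],2),[int(x) for x in proj(p,w(p,d["location"]))]) for d in f(a,p)][:n])
    return p
E
python3 - <<'E'
from h import *
st();p=look("wrist","blank");save(p,"w1",f=1.2)
E
```

```text
clock: 2.5
position: [0.5194, 0.3461, 0.2315]
ee_rot: [-0.037, 0.705, 0.035, 0.707]
ft_force: [0.4, -0.8, 1.6]
grip_width: 1.001
t 2.5 pos [0.5194 0.3461 0.2315] down [ 0.004 -0.003 -1.   ] yaw 5.81 F [ 0.4 -0.8  1.6] w 1.001 q [-0.92  0.33  0.33  1.48 -0.1   1.34 -0.48]
blank [([0.5474, 0.322, 0.0088], 0.71, [270, 182])]
```

```bash
python3 -m crank '[[0,[2.8,-2.35,0],[0,0,0]],[0,[0,0,-4],[0,0,0]],[0,[0,0,-4],[0,0,0]],[0,[0,0,-4],[0,0,0]],[0,[0,0,-4],[0,0,0]],[0,[0,0,-4.1],[0,0,0]],[0,[0,0,0],[0,0,0]],[1,[0,0,0],[0,0,0]],[1,[0,0,0],[0,0,0]],[1,[0,0,0],[0,0,0]],[1,[0,0,0],[0,0,0]],[1,[0,0,0],[0,0,0]]]' 40
python3 -c "
from h import *
st()"
```

```text
clock: 3.6
position: [0.5417, 0.3312, 0.0325]
ee_rot: [-0.041, 0.705, 0.043, 0.707]
ft_force: [1.1, 0.8, 0.2]
grip_width: 0.298
t 3.6 pos [0.5417 0.3312 0.0325] down [ 0.003  0.002 -1.   ] yaw 6.83 F [1.1 0.8 0.2] w 0.298 q [-0.85  0.54  0.3   1.65 -0.18  0.98 -0.37]
```

```bash
python3 -m crank '[[0.3,[0,0,0],[0,0,0]],[0.3,[0,0,0],[0,0,0]],[0.3,[0.3,-0.4,0],[0,0,0]],[0.3,[0.3,-0.4,0],[0,0,0]],[0.3,[0,0,0],[0,0,0]],[1,[0,0,0],[0,0,0]],[1,[0,0,0],[0,0,0]],[1,[0,0,0],[0,0,0]],[1,[0,0,0],[0,0,0]],[1,[0,0,0],[0,0,0]],[1,[0,0,0],[0,0,0]]]' 40
python3 - <<'E'
from h import *
st();p=look("wrist","blank");save(p,"w2")
E
```

```text
clock: 4.52
position: [0.5466, 0.3226, 0.0304]
ee_rot: [-0.042, 0.706, 0.042, 0.706]
ft_force: [-1.2, 0.6, 1.0]
grip_width: 0.17
t 4.52 pos [0.5466 0.3226 0.0304] down [ 0.  0. -1.] yaw 6.83 F [-1.2  0.6  1. ] w 0.17 q [-0.83  0.54  0.3   1.65 -0.18  0.98 -0.35]
blank [([0.5438, 0.3235, 0.0088], 0.76, [248, 222]), ([0.6415, 0.3861, -0.0004], 0.71, [409, 144])]
```

View pics/w2.png

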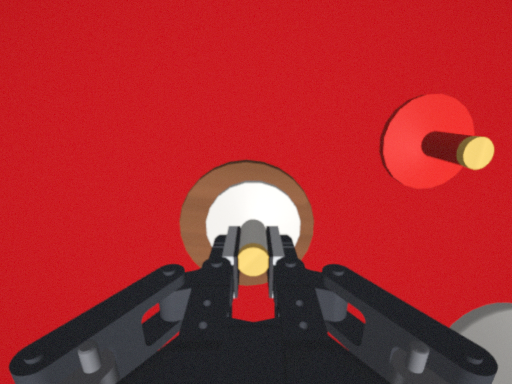

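```bash
python3 -m crank '[[1,[0,0,3.3],[0,0,0]],[1,[0,0,3.3],[0,0,0]],[1,[0,0,3.4],[0,0,0]],[1,[0.9,-3,0],[0,0,-0.03]],[1,[0.9,-3,0],[0,0,-0.03]],[1,[0.9,-3,0],[0,0,-0.03]],[1,[0.9,-3,0],[0,0,-0.03]],[1,[0.9,-3,0],[0,0,-0.03]],[1,[0.9,-3,0],[0,0,-0.03]],[1,[0.9,-3,0],[0,0,-0.03]],[1,[0.9,-3,0],[0,0,-0.03]],[1,[0,0,0],[0,0,0]]]'
python3 - <<'E'
from h import *
o=st();p=look("wrist","blank cavity die fixed_lug jaw_lug jaw clamp");save(p,"w3",f=1.5)
p=look("top","blank cavity die fixed_lug jaw_lug jaw clamp")
p=look("scene","blank cavity die fixed_lug jaw_lug jaw clamp")
E
```

```text
clock: 5.62
position: [0.6197, 0.0736, 0.1304]
ee_rot: [0.045, 0.705, -0.048, 0.706]
ft_force: [0.6, -1.0, -0.8]
grip_width: 0.172
t 5.62 pos [0.6197 0.0736 0.1304] down [ 0.001 -0.004 -1.   ] yaw -7.54 F [ 0.6 -1.  -0.8] w 0.172 q [-0.55  0.42  0.46  1.61 -0.2   1.15 -0.18]
blank [([0.6189, 0.0715, 0.1078], 0.59, [251, 226])]
cavity []
die []
fixed_lug [([0.5491, 0.0517, 0.0713], 0.91, [171, 239])]
jaw_lug [([0.7549, -0.0593, 0.004], 0.6, [381, 275])]
jaw [([0.6134, -0.018, 0.0226], 0.71, [257, 269]), ([0.7582, -0.0579, 0.0035], 0.59, [383, 273])]
clamp []
blank [([0.6484, 0.387, 0.0027], 0.56, [98, 158])]
cavity []
die []
fixed_lug [([0.5424, 0.0549, 0.0699], 0.86, [227, 194]), ([0.3454, -0.142, 0.0012], 0.63, [306, 271]), ([0.6122, 0.012, 0.0009], 0.58, [244, 169])]
jaw_lug []
jaw [([0.6134, -0.0185, 0.0198], 0.72, [256, 167]), ([0.7616, -0.238, 0.0012], 0.47, [336, 112])]
clamp [([0.6161, 0.0142, -0.0026], 0.95, [243, 168]), ([0.7929, 0.0814, 0.0013], 0.31, [216, 102])]
blank [([0.6482, 0.3868, 0.0002], 0.8, [377, 170]), ([0.6197, 0.0867, 0.103], 0.49, [296, 174])]
cavity [([0.6184, 0.0672, 0.0519], 0.94, [288, 191])]
die [([0.6193, 0.0262, 0.0213], 0.92, [275, 206])]
fixed_lug [([0.5427, 0.0508, 0.0629], 0.93, [267, 175])]
jaw_lug [([0.5349, 0.002, 0.0663], 0.93, [251, 179])]
jaw [([0.6053, -0.0226, 0.0162], 0.91, [257, 211]), ([0.5253, -0.2919, -0.0062], 0.52, [152, 240])]
clamp [([0.6166, 0.0133, -0.0009], 0.81, [271, 213])]
```

View pics/w3.png

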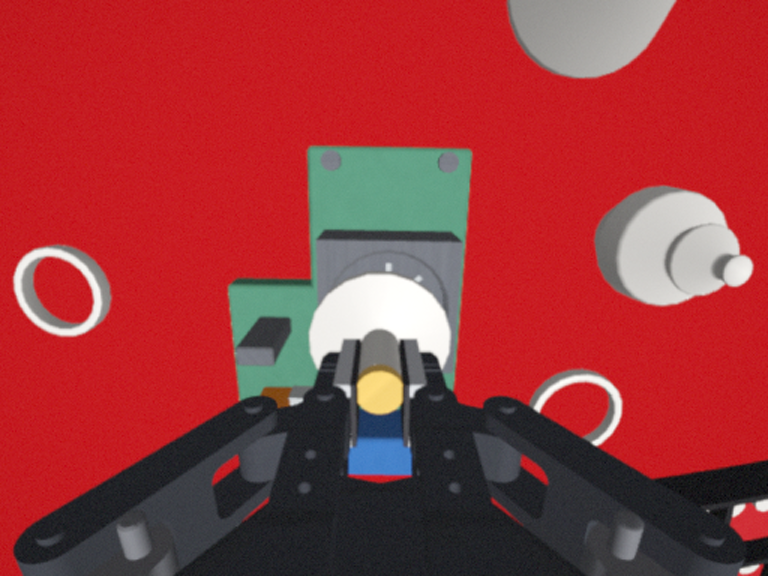

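The wrist view shows the die's far top edge from (317,240) to (462,240), the blank disc at (380,325) and the stem top at (380,390). The die edges are square with the gripper.

Run:
```python
from h import *
p=viewer.camera("wrist")
g=p["frame"]
f=lambda u,v,z:ray(p,u/1.5,v/1.5,z)
a,b=f(318,240.5,.056),f(461.5,240.5,.056);print("die far corners",a,b)
d=b-a;L=np.linalg.norm(d[:2]);yaw=np.arctan2(d[1],d[0]);print(L,np.degrees(yaw))
ey=np.array([-np.sin(yaw),np.cos(yaw)]);m=(a+b)[:2]/2
print("cavity",m-40*ey/1e3,"die",m-80*ey/1e3)
print("stem top",f(380,390,.156)); print("disc L/R",f(309,335,.106),f(450,335,.106),"disc top",f(380,274,.104))
a,b=f(308,148,.02),f(472,149,.02);d=b-a;print("bed end",a,b,np.degrees(np.arctan2(d[1],d[0])),(a+b)/2)
```

```text
die far corners [0.58978816 0.1189339  0.056     ] [0.66703619 0.10953652 0.056     ]
0.0778175325158374 -6.936066803421845
cavity [0.62358171 0.07452795] die [0.61875124 0.03482069]
stem top [0.61913908 0.08409164 0.156     ]
disc L/R [0.58743682 0.08545965 0.106     ] [0.65007077 0.07780193 0.106     ] disc top [0.62231167 0.10912012 0.104     ]
bed end [0.58657852 0.16892946 0.02      ] [0.68363538 0.15663323 0.02      ] -7.220394219423744 [0.63510695 0.16278134 0.02      ]
```

Run:
```python
from h import *
p=viewer.camera("scene");save(p,"s4f")
im=cv2.imread("pics/top0.png")[205:325,275:425]
a=cv2.resize(im,None,fx=4,fy=4,interpolation=cv2.INTER_CUBIC)[:, :600]
b=p["frame"][130:230,240:340,::-1]  # 100x100 native
cv2.imwrite("pics/c4.png",a)
cv2.imwrite("pics/c5.png",cv2.resize(b,None,fx=6,fy=6,interpolation=cv2.INTER_CUBIC))
```

```text
(no output)
```

View pics/c4.png

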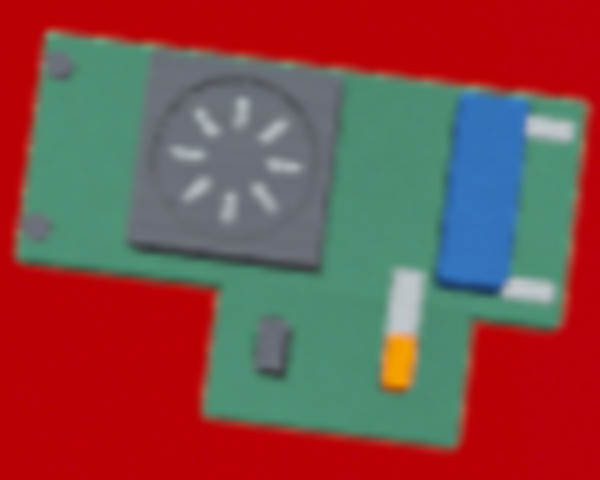

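View pics/c5.png

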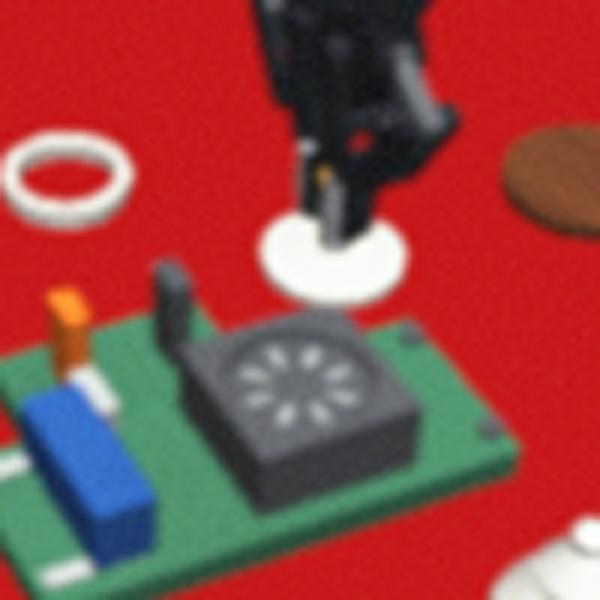

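The top crop shows the cavity rim centred at (235,158), the die face at (344,73)-(322,262), and the jaw face at (460,92)-(440,278). The scene crop shows the blank disc centred at (334,258) and the cavity at (303,375).

Run:
```python
from h import *
o=st();T=viewer.camera("top");S=viewer.camera("scene")
t=lambda u,v,z:ray(T,(275+(u+.5)/4)/1.5-.5,(205+(v+.5)/4)/1.5-.5,z)[:2]
s=lambda u,v,z:ray(S,240+(u+.5)/6-.5,130+(v+.5)/6-.5,z)[:2]
c=[(153,52),(344,73),(321,264),(130,242)]
P=np.array([t(*q,.056) for q in c]);print("T corners",P,"ctr",P.mean(0),np.linalg.norm(np.diff(P,axis=0),axis=1))
print("T rim",t(235,158,.056))
a,b=t(344,73,.056),t(321,264,.056);j1,j2=t(460,92,.056),t(440,278,.056)
for x,y in((a,b),(j1,j2)): d=x-y;print("face",x,y,"dir",np.degrees(np.arctan2(d[1],d[0])),np.hypot(*d))
th=np.radians(-7.2);ey=np.array([-np.sin(th),np.cos(th)]);ex=np.array([np.cos(th),np.sin(th)])
print("gap open",((a+b)/2-(j1+j2)/2)@ey)
fl=t(274,338,.068);print("fixed lug T",t(274,336,.068),"jaw lug",t(399,360,.068))
c=[(185,350),(335,310),(420,408),(266,458)]
P=np.array([s(*q,.056) for q in c]);print("S corners ctr",P.mean(0),np.linalg.norm(np.diff(P,axis=0),axis=1))
print("S cav",s(303,375,.052),"S blank",s(334,258,.113),"TCP",o["position"][:2])
```

```text
t 6.92 pos [0.6186 0.0823 0.1303] down [ 0. -0. -1.] yaw -6.93 F [-0.1 -0.4 -2.5] w 0.17 q [-0.56  0.42  0.46  1.61 -0.2   1.15 -0.18]
T corners [[0.66742585 0.09964205]
 [0.65731852 0.02117009]
 [0.57813498 0.03225255]
 [0.58877802 0.11012238]] ctr [0.62291434 0.06579677] [0.0791202  0.07995533 0.0785938 ]
T rim [0.62269774 0.06669667]
face [0.65731852 0.02117009] [0.57813498 0.03225255] dir -7.967312411213471 0.07995533088132396
face [ 0.6485163  -0.02661241] [ 0.57135128 -0.01645374] dir -7.499783431709613 0.07783083450199321
gap open 0.048840688233823086
fixed lug T [0.54796741 0.05155189] jaw lug [0.53716193 0.00136679]
S corners ctr [0.62709323 0.06401087] [0.07416968 0.07257613 0.07519459]
S cav [0.62151385 0.06946634] S blank [0.62089245 0.08208386] TCP [0.61863024 0.08231922]
```

The earlier TCP reading was taken while the arm was still settling, which explains the offset. I'm moving over the cavity at about (0.6225, 0.067) and checking concentricity there.

```bash
python3 -m crank '[[1,[0.2,-0.75,0],[0,0,0]],[1,[0.2,-0.75,0],[0,0,-0.01]],[1,[0,0,-2],[0,0,0]],[1,[0,0,-2],[0,0,0]],[1,[0,0,0],[0,0,0]],[1,[0,0,0],[0,0,0]],[1,[0,0,0],[0,0,0]],[1,[0,0,0],[0,0,0]]]'
python3 - <<'E'
from h import *
o=st();p=viewer.camera("wrist");save(p,"w6",(160,100,360,250),4)
np.savez("w6",**{k:p[k] for k in("frame","intrinsics","cam_to_world","k1")})
st()
E
```

```text
clock: 7.68
position: [0.6235, 0.0671, 0.0918]
ee_rot: [0.047, 0.705, -0.046, 0.706]
ft_force: [-1.2, 0.4, -1.5]
grip_width: 0.17
t 7.68 pos [0.6235 0.0671 0.0918] down [ 0.002  0.    -1.   ] yaw -7.52 F [-1.2  0.4 -1.5] w 0.17 q [-0.53  0.47  0.45  1.64 -0.23  1.08 -0.15]
t 7.73 pos [0.6235 0.0673 0.0917] down [ 0.002  0.    -1.   ] yaw -7.52 F [-0.5 -0.3 -1.4] w 0.17 q [-0.53  0.47  0.45  1.64 -0.23  1.08 -0.15]
```

View pics/w6.png

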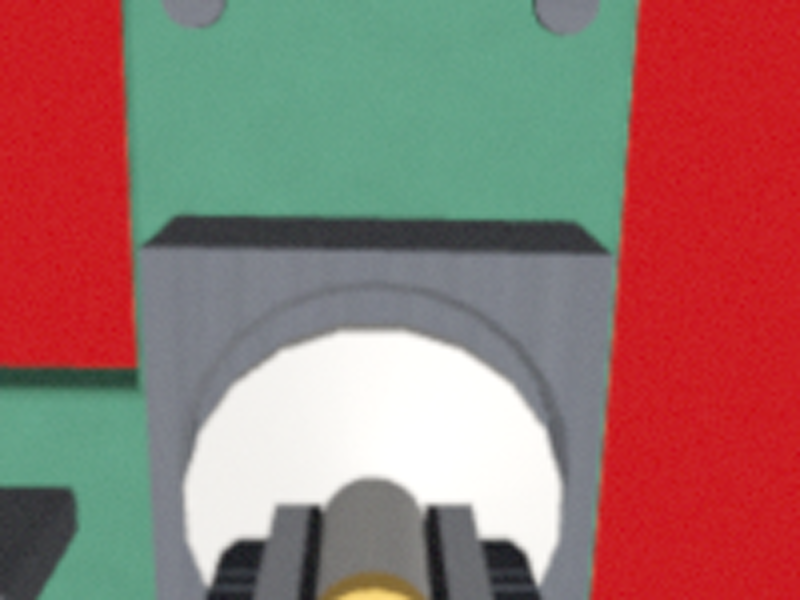

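The view shows the die's far edge at (143,248)-(610,254), the rim top at (375,283), the disc's far edge at (375,328), and its sides at 184 and 561.

Run:
```python
from h import *
p=dict(np.load("w6.npz"));
f=lambda u,v,z:ray(p,160+(u+.5)/4-.5,100+(v+.5)/4-.5,z)[:2]
a,b=f(143,248,.056),f(610,254,.056);d=b-a;y=np.arctan2(d[1],d[0]);print(np.hypot(*d),np.degrees(y))
ex=d/np.hypot(*d);ey=np.array([-ex[1],ex[0]])
print("cav(edge)",(a+b)/2-.04*ey,"cav(rim)",f(375,283,.056)-.033*ey)
zt=.0917-.0204+.006
l,r=f(184,500,zt),f(561,500,zt);print("disc",np.hypot(*(r-l)),"ctr x",(l+r)/2,"ctr y",f(375,328,zt)-.03*ey)
```

```text
0.07828256134110152 -8.311086962357864
cav(edge) [0.62361814 0.06570989] cav(rim) [0.62360069 0.06720646]
disc 0.059612213618018495 ctr x [0.62394089 0.06988981] ctr y [0.62365184 0.06803087]
```

```bash
python3 -m crank '[[1,[0,-0.1,-0.7],[0,0,0]],[1,[0,0,-0.7],[0,0,0]],[1,[0,0,-0.5],[0,0,0]],[1,[0,0,-0.2],[0,0,0]],[1,[0,0,0],[0,0,0]],[1,[0,0,0],[0,0,0]]]'
python3 -c "
from h import *
st()"
```

```text
clock: 8.23
position: [0.6223, 0.0663, 0.0698]
ee_rot: [0.046, 0.706, -0.046, 0.705]
ft_force: [-5.0, -0.9, 9.6]
grip_width: 0.173
t 8.23 pos [0.6223 0.0663 0.0698] down [-0.001  0.    -1.   ] yaw -7.51 F [-5.  -0.9  9.6] w 0.173 q [-0.52  0.49  0.44  1.65 -0.24  1.05 -0.14]
```

```bash
python3 -m crank '[[0.4,[0,0,0],[0,0,0]],[0.4,[0,0,0],[0,0,0]],[0.4,[0,0,0],[0,0,0]],[0.3,[0,0,3],[0,0,0]],[0.3,[0,0,3],[0,0,0]],[0.3,[0,-3,1],[0,0,0]],[0.3,[0,-3,0],[0,0,0]],[0.3,[0,-2,0],[0,0,0]],[0.3,[0,0,0],[0,0,0]],[0.3,[0,0,0],[0,0,0]],[0.3,[0,0,0],[0,0,0]]]'
python3 - <<'E'
from h import *
st();p=look("wrist","blank cavity die jaw jaw_lug fixed_lug clamp");save(p,"w7",f=1.5)
np.savez("w7",**{k:p[k] for k in("frame","intrinsics","cam_to_world","k1")})
E
```

```text
clock: 9.15
position: [0.6226, -0.0127, 0.139]
ee_rot: [0.046, 0.706, -0.046, 0.705]
ft_force: [0.2, 1.3, 0.3]
grip_width: 0.697
t 9.15 pos [ 0.6226 -0.0127  0.139 ] down [-0.     0.001 -1.   ] yaw -7.47 F [0.2 1.3 0.3] w 0.697 q [-0.44  0.42  0.49  1.61 -0.21  1.17 -0.03]
blank [([0.6234, 0.0655, 0.0466], 0.62, [241, 103])]
cavity []
die [([0.6203, 0.0251, 0.0206], 0.94, [245, 147])]
jaw [([0.6136, -0.0209, 0.0228], 0.68, [244, 194]), ([0.7586, -0.2446, 0.0053], 0.66, [377, 336])]
jaw_lug [([0.5379, 0.0021, 0.0659], 0.92, [150, 195])]
fixed_lug [([0.5502, 0.0494, 0.0698], 0.9, [150, 137])]
clamp [([0.6127, 0.0075, -0.0002], 0.66, [240, 162]), ([0.6143, -0.0203, 0.0212], 0.43, [245, 193])]
```

View pics/w7.png

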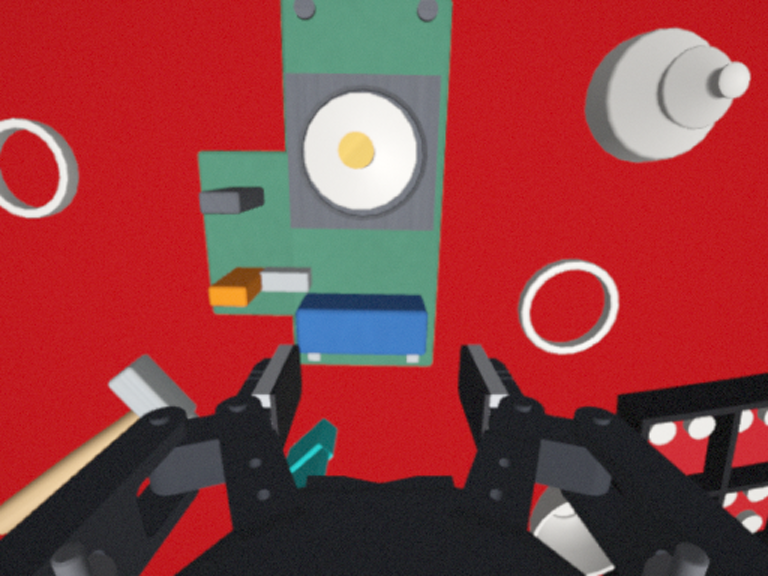

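The blank sits evenly inside the cavity ring at (360,151). The die face edge is at (292,230)-(437,230), and the jaw's top face edge is at (298,310)-(427,310).

Run:
```python
from h import *
p=dict(np.load("w7.npz"))
f=lambda u,v,z:ray(p,(u+.5)/1.5-.5,(v+.5)/1.5-.5,z)[:2]
a,b=f(291,229.5,.056),f(437.5,230.5,.056);j,k=f(298,310,.056),f(428,310,.056);b0,b1=f(300,295,.02),f(425,295,.02)
d=b-a;y=np.arctan2(d[1],d[0]);print(np.hypot(*d),np.degrees(y),np.hypot(*(k-j)))
th=np.radians(-7.5);ex=np.array([np.cos(th),np.sin(th)]);ey=np.array([-ex[1],ex[0]])
D=(a+b)/2;J=(j+k)/2;print("die face",D,"jaw",J,(b0+b1)/2,"gap",(D-J)@ey,(D-(b0+b1)/2)@ey,"x",(D-J)@ex)
cav=np.array([.6236,.0668]);print("die from cav",cav-.04*ey)
for s in(.009,.010,.028,.029): print(s,cav-(.04+s)*ey)
pl=look("top","plate1 rack",6,spot_in);save(pl,"t8",(325,180,400,225),8)
look("scene","plate1 rack",6,spot_in);st()
np.savez("t8",**{k:pl[k] for k in("frame","intrinsics","cam_to_world","k1")})
```

```text
0.08203024276469487 -7.911110310425046 0.0771225994065068
die face [0.61910558 0.02543747] jaw [ 0.61165303 -0.0216147 ] [ 0.60959486 -0.02375895] gap 0.047622382828016945 0.05001693739534687 x 0.001247252030312917
die from cav [0.61837895 0.02714221]
0.009 [0.61720422 0.0182192 ]
0.01 [0.61707369 0.01722776]
0.028 [ 0.61472422 -0.00061825]
0.029 [ 0.61459369 -0.0016097 ]
plate1 [([0.5201, -0.2742, 0.0538], 0.78, [360, 201]), ([0.5473, -0.1471, 0.046], 0.58, [308, 191]), ([0.5238, -0.3057, 0.0539], 0.56, [373, 199]), ([0.5224, -0.3331, 0.0567], 0.55, [384, 199]), ([0.516, -0.2394, 0.0564], 0.55, [347, 202])]
rack [([0.5179, -0.2677, 0.0084], 0.93, [352, 202])]
plate1 [([0.5368, -0.2823, 0.0418], 0.74, [154, 228]), ([0.5368, -0.345, 0.0406], 0.69, [130, 239]), ([0.5373, -0.3175, 0.0439], 0.63, [141, 234]), ([0.5337, -0.2432, 0.0444], 0.49, [168, 221]), ([0.7611, -0.0592, 0.0066], 0.32, [281, 259])]
rack [([0.5426, -0.2998, 0.0054], 0.97, [151, 243])]
t 9.85 pos [ 0.6226 -0.0137  0.1393] down [ 0.  0. -1.] yaw -7.51 F [-0.4  0.7  0.9] w 0.701 q [-0.44  0.42  0.49  1.61 -0.21  1.17 -0.03]
```

View pics/t8.png

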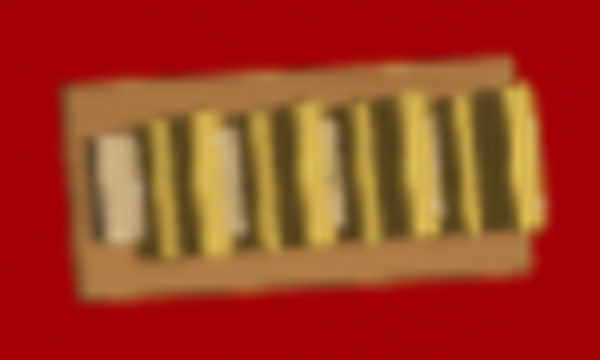

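Run:
```python
from h import *
p=dict(np.load("t8.npz"))
f=lambda u,v,z:ray(p,325+(u+.5)/8-.5,180+(v+.5)/8-.5,z)[:2]
for u,v in((213,183),(318,174),(419,164),(529,157)): print(f(u,v,.072))
for a,b in (((207,112),(217,256)),((313,102),(323,247)),((411,92),(427,236)),((517,85),(535,228))):
    d=f(*a,.072)-f(*b,.072);print("tab yaw",np.degrees(np.arctan2(d[1],d[0])),np.hypot(*d))
d=f(68,88,.008)-f(515,58,.008);print("rack yaw",np.degrees(np.arctan2(-d[0],d[1])))
```

```text
[ 0.51649239 -0.24488293]
[ 0.51852225 -0.27697046]
[ 0.52088754 -0.30787986]
[ 0.52228757 -0.34149761]
tab yaw 1.3164850930351815 0.04370065961118449
tab yaw 1.111529500679494 0.04404361179865955
tab yaw 3.3554469830111877 0.0438883449897308
tab yaw 4.016778922751788 0.04366056163736302
rack yaw 2.607667353226149
```

```bash
python3 -m crank '[[0,[-1.06,-2.31,0],[0,0,0.019]],[0,[-1.06,-2.31,0],[0,0,0.019]],[0,[-1.06,-2.31,0],[0,0,0.019]],[0,[-1.06,-2.31,0],[0,0,0.019]],[0,[-1.06,-2.31,0],[0,0,0.019]],[0,[-1.06,-2.31,0],[0,0,0.019]],[0,[-1.06,-2.31,0],[0,0,0.019]],[0,[-1.06,-2.31,0],[0,0,0.019]],[0,[-1.06,-2.31,0],[0,0,0.019]],[0,[-1.06,-2.31,0],[0,0,0.019]],[0,[0,0,0],[0,0,0]],[0,[0,0,0],[0,0,0]]]' 60
python3 - <<'E'
from h import *
st();p=look("wrist","plate1 rack",6);save(p,"w9",f=1.5)
np.savez("w9",**{k:p[k] for k in("frame","intrinsics","cam_to_world","k1")})
E
```

```text
clock: 10.85
position: [0.5159, -0.2463, 0.1396]
ee_rot: [-0.02, 0.707, 0.02, 0.707]
ft_force: [0.7, 0.6, -0.1]
grip_width: 1.0
t 10.85 pos [ 0.5159 -0.2463  0.1396] down [ 0. -0. -1.] yaw 3.19 F [ 0.7  0.6 -0.1] w 1.0 q [-0.12  0.31  0.58  1.75 -0.19  1.14  0.57]
plate1 [([0.5236, -0.3415, 0.0066], 0.83, [254, 260]), ([0.5167, -0.2461, 0.0086], 0.78, [253, 181]), ([0.5208, -0.3113, 0.0114], 0.73, [253, 238]), ([0.5515, -0.1486, -0.0001], 0.7, [294, 85]), ([0.5185, -0.276, 0.0044], 0.67, [253, 206])]
rack [([0.5179, -0.2958, -0.0027], 0.57, [252, 220])]
```

View pics/w9.png

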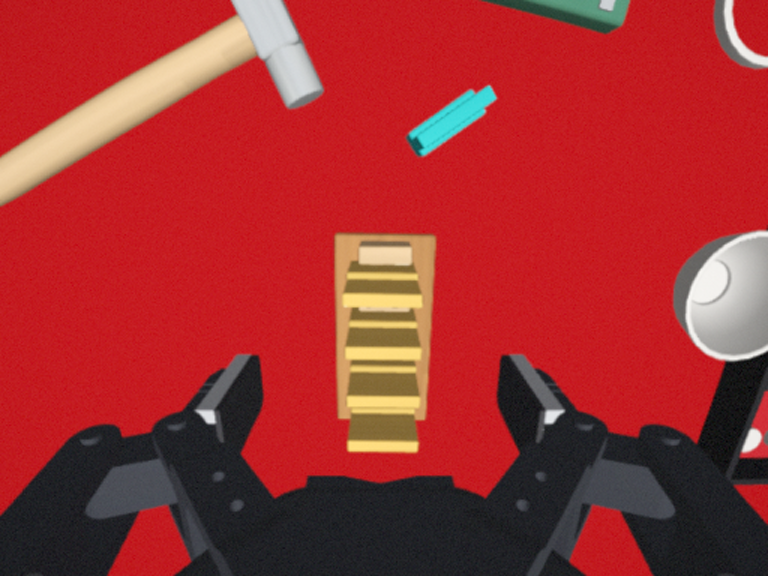

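The rack looks straight in the view and the first tab is at (382,300). Next I descend and grip it.

```bash
python3 -m crank '[[0,[0.05,0.05,-3.2],[0,0,0]],[0,[0,0,-3.2],[0,0,0]],[0,[0,0,-2.85],[0,0,0]],[0,[0,0,0],[0,0,0]],[0,[0,0,0],[0,0,0]],[1,[0,0,0],[0,0,0]],[1,[0,0,0],[0,0,0]],[1,[0,0,0],[0,0,0]],[1,[0,0,0],[0,0,0]],[1,[0,0,0],[0,0,0]],[1,[0,0,0],[0,0,0]]]' 60
python3 -c "
from h import *
st()"
```

```text
clock: 11.92
position: [0.5181, -0.2446, 0.0486]
ee_rot: [-0.021, 0.706, 0.021, 0.708]
ft_force: [-1.8, 0.7, 8.1]
grip_width: 0.502
t 11.92 pos [ 0.5181 -0.2446  0.0486] down [ 0.003 -0.    -1.   ] yaw 3.37 F [-1.8  0.7  8.1] w 0.502 q [-0.08  0.43  0.54  1.82 -0.26  0.96  0.63]
```

```bash
python3 -m crank '[[1,[0,0,3],[0,0,0]],[1,[0,0,4],[0,0,0]],[1,[0,0,3],[0,0,0]],[1,[1.1,2.9,0],[0,0,-0.02]],[1,[1.1,2.9,0],[0,0,-0.021]],[1,[1.1,2.9,0],[0,0,-0.021]],[1,[1.1,2.9,0],[0,0,-0.021]],[1,[1.1,2.9,0],[0,0,-0.021]],[1,[1.1,2.9,0],[0,0,-0.021]],[1,[1.1,2.9,0],[0,0,-0.021]],[1,[1.1,2.9,0],[0,0,-0.021]],[1,[1.1,2.8,0],[0,0,-0.021]]]'
python3 -m crank '[[1,[0,0,0],[0,0,0]],[1,[0,0,0],[0,0,0]],[1,[0,0,0],[0,0,0]]]'
python3 - <<'E'
from h import *
st();p=look("wrist","plate1 die jaw",6);save(p,"w10",f=1.5)
np.savez("w10",**{k:p[k] for k in("frame","intrinsics","cam_to_world","k1")});st()
E
```

```text
clock: 12.92
position: [0.6163, 0.0176, 0.1472]
ee_rot: [0.046, 0.706, -0.046, 0.706]
ft_force: [0.5, -0.7, -3.1]
grip_width: 0.496
clock: 13.17
position: [0.6159, 0.0153, 0.147]
ee_rot: [0.045, 0.706, -0.046, 0.706]
ft_force: [0.4, -0.7, -2.7]
grip_width: 0.497
t 13.17 pos [0.6159 0.0153 0.147 ] down [-0.    -0.001 -1.   ] yaw -7.39 F [ 0.4 -0.7 -2.7] w 0.497 q [-0.48  0.39  0.48  1.62 -0.19  1.18 -0.08]
plate1 [([0.6146, 0.0162, 0.1073], 0.94, [250, 212]), ([0.5512, -0.1488, 0.0014], 0.74, [219, 306]), ([0.7924, 0.0765, -0.0044], 0.24, [410, 100])]
die [([0.6157, 0.0262, 0.019], 0.68, [251, 171])]
jaw []
t 13.37 pos [0.6159 0.0146 0.147 ] down [ 0. -0. -1.] yaw -7.49 F [ 0.  -0.3 -3.2] w 0.497 q [-0.48  0.39  0.48  1.62 -0.19  1.18 -0.08]
```

View pics/w10.png

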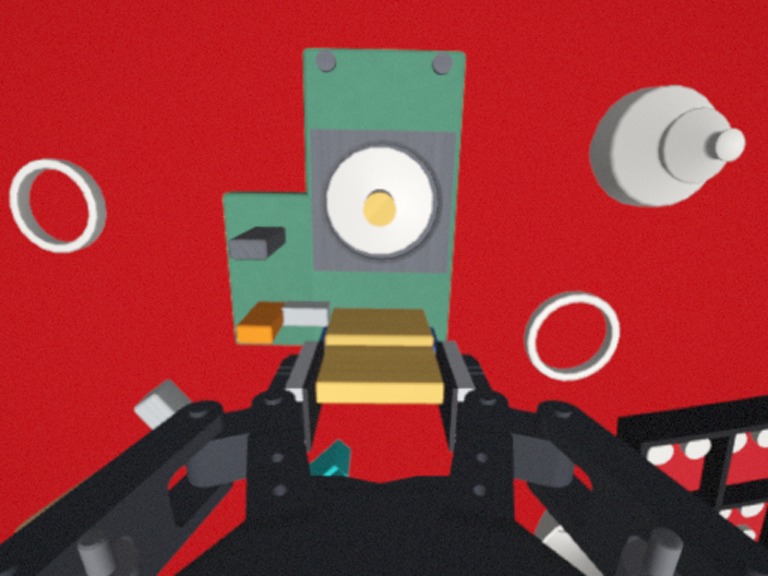

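The plate hangs square in the fingers, with its tab-top strip at v 382–403 and its +y foot edge at v=310. The die face edge is at (313,270)-(449,273).

Run:
```python
from h import *
p=dict(np.load("w10.npz"))
f=lambda u,v,z:ray(p,(u+.5)/1.5-.5,(v+.5)/1.5-.5,z)[:2]
th=np.radians(-7.5);ex=np.array([np.cos(th),np.sin(th)]);ey=np.array([-ex[1],ex[0]])
D=f(381,271.5,.056);t=np.array([.6159,.0150]);P=lambda n,q:print(n,((q-D)@ey*1e3).round(1),((q-t)@ey*1e3).round(1))
print("die face",D,"TCP rel die",(t-D)@ey)
P("tab+",f(380,382,.1704));P("tab-",f(380,403,.1704));P("foot+",f(377,310,.1064));P("shoulder+",f(378,335,.1404));P("shoulder-front",f(378,346,.1404))
```

```text
die face [0.61832328 0.02622238] TCP rel die -0.011442669376561371
tab+ -7.6 3.9
tab- -15.6 -4.2
foot+ -5.8 5.6
shoulder+ -3.9 7.6
shoulder-front -8.7 2.8
```

```bash
python3 -m crank '[[1,[0,0.1,-3],[0,0,0]],[1,[0,0,-2.8],[0,0,0]],[1,[0,0,-1.8],[0,0,0]],[1,[0,0,-0.7],[0,0,0]],[1,[0,0,-0.4],[0,0,0]],[1,[0,0,0],[0,0,0]],[1,[0,0,0],[0,0,0]]]'
python3 -c "
from h import *
st()"
```

```text
clock: 13.95
position: [0.6168, 0.0163, 0.0611]
ee_rot: [0.046, 0.705, -0.046, 0.706]
ft_force: [-0.0, -0.2, -2.4]
grip_width: 0.5
t 13.95 pos [0.6168 0.0163 0.0611] down [ 0.002  0.    -1.   ] yaw -7.44 F [-0.  -0.2 -2.4] w 0.5 q [-0.45  0.49  0.45  1.69 -0.24  1.02 -0.05]
```

```bash
python3 -m crank '[[1,[0,0,-0.15],[0,0,0]],[1,[0,0,0],[0,0,0]],[0.3,[0,0,0],[0,0,0]],[0.3,[0,0,0],[0,0,0]],[0.2,[0,0,0],[0,0,0]],[0.1,[0,0,2],[0,0,0]],[0,[0,0,3.5],[0,0,0]],[0,[-0.2,-2,2],[0,0,0]],[0,[-0.2,-2,0],[0,0,0]],[0,[-0.2,-2,0],[0,0,0]],[0,[0,0,0],[0,0,0]],[0,[0,0,0],[0,0,0]]]'
python3 - <<'E'
from h import *
st();p=look("wrist","plate1 die jaw",6);save(p,"w11",(130,80,330,230),4)
np.savez("w11",**{k:p[k] for k in("frame","intrinsics","cam_to_world","k1")});st()
E
```

```text
clock: 14.95
position: [0.6101, -0.0446, 0.1336]
ee_rot: [0.046, 0.705, -0.047, 0.706]
ft_force: [0.1, 0.4, -0.8]
grip_width: 0.996
t 14.95 pos [ 0.6101 -0.0446  0.1336] down [ 0.001 -0.    -1.   ] yaw -7.54 F [ 0.1  0.4 -0.8] w 0.996 q [-0.4   0.4   0.5   1.64 -0.21  1.15  0.02]
plate1 [([0.6165, 0.0143, 0.0182], 0.8, [251, 124]), ([0.5517, -0.1471, 0.0024], 0.73, [214, 271])]
die [([0.6188, 0.0256, 0.0191], 0.87, [251, 111])]
jaw [([0.6174, -0.0201, 0.0203], 0.94, [256, 160])]
t 15.15 pos [ 0.6103 -0.0419  0.1331] down [-0.  0. -1.] yaw -7.3 F [-0.2 -0.2 -0.2] w 0.998 q [-0.4   0.4   0.5   1.64 -0.21  1.15  0.02]
```

View pics/w11.png

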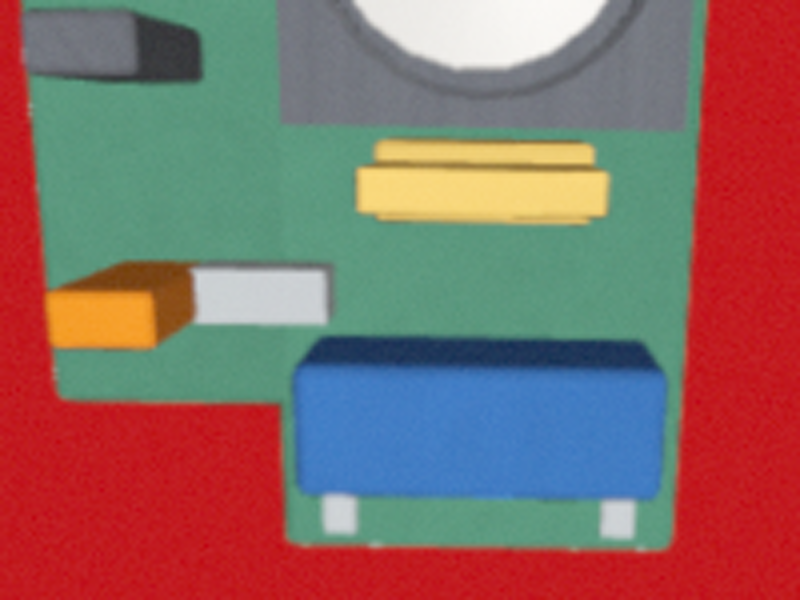

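The plate stands square in the gap, with tab and shoulder at (483,190) and clearance on both sides. I'll fetch the second plate.

```bash
python3 -m crank '[[0,[-0.92,-2.35,0],[0,0,0.0185]],[0,[-0.92,-2.35,0],[0,0,0.0185]],[0,[-0.92,-2.35,0],[0,0,0.0185]],[0,[-0.92,-2.35,0],[0,0,0.0185]],[0,[-0.92,-2.35,0],[0,0,0.0185]],[0,[-0.92,-2.35,0],[0,0,0.0185]],[0,[-0.92,-2.35,0],[0,0,0.0185]],[0,[-0.92,-2.35,0],[0,0,0.0185]],[0,[-0.92,-2.35,0],[0,0,0.0185]],[0,[-0.92,-2.35,0],[0,0,0.0185]],[0,[0,0,0],[0,0,0]],[0,[0,0,0],[0,0,0]]]' 60
python3 -m crank '[[0,[0,0,0],[0,0,0]],[0,[0,0,0],[0,0,0]]]'
python3 -c "
from h import *
st();look('wrist','plate1',5);st()"
```

```text
clock: 16.15
position: [0.5177, -0.2791, 0.1333]
ee_rot: [-0.019, 0.707, 0.019, 0.707]
ft_force: [-0.6, 0.4, 0.6]
grip_width: 1.002
clock: 16.32
position: [0.519, -0.2766, 0.1332]
ee_rot: [-0.02, 0.707, 0.021, 0.707]
ft_force: [0.3, 1.2, -0.8]
grip_width: 1.003
t 16.32 pos [ 0.519  -0.2766  0.1332] down [ 0.     0.001 -1.   ] yaw 3.33 F [ 0.3  1.2 -0.8] w 1.003 q [-0.05  0.36  0.57  1.71 -0.21  1.14  0.64]
plate1 [([0.5527, -0.147, 0.0017], 0.97, [297, 49]), ([0.5232, -0.3364, 0.0085], 0.86, [253, 236]), ([0.5183, -0.2782, 0.0056], 0.81, [252, 183])]
t 16.42 pos [ 0.5188 -0.2769  0.1332] down [ 0.  0. -1.] yaw 3.32 F [ 0.1  0.5 -0.3] w 0.997 q [-0.05  0.36  0.57  1.71 -0.21  1.14  0.64]
```

```bash
python3 -m crank '[[0,[0,0,-3.2],[0,0,0]],[0,[0,0,-3.2],[0,0,0]],[0,[0,0,-2.1],[0,0,0]],[0,[0,0,0],[0,0,0]],[0,[0,0,0],[0,0,0]],[1,[0,0,0],[0,0,0]],[1,[0,0,0],[0,0,0]],[1,[0,0,0],[0,0,0]],[1,[0,0,0],[0,0,0]],[1,[0,0,0],[0,0,0]],[1,[0,0,0],[0,0,0]]]' 60
python3 -c "
from h import *
st()"
```

```text
clock: 17.33
position: [0.5191, -0.2786, 0.05]
ee_rot: [-0.02, 0.706, 0.02, 0.708]
ft_force: [-0.5, 1.4, 7.5]
grip_width: 0.498
t 17.33 pos [ 0.5191 -0.2786  0.05  ] down [ 0.002 -0.001 -1.   ] yaw 3.21 F [-0.5  1.4  7.5] w 0.498 q [-0.02  0.46  0.54  1.78 -0.28  0.98  0.68]
```

```bash
python3 -m crank '[[1,[0,0,3],[0,0,0]],[1,[0,0,4],[0,0,0]],[1,[0,0,3],[0,0,0]],[1,[1.06,3.04,0],[0,0,-0.021]],[1,[1.06,3.04,0],[0,0,-0.021]],[1,[1.06,3.04,0],[0,0,-0.021]],[1,[1.06,3.04,0],[0,0,-0.021]],[1,[1.06,3.04,0],[0,0,-0.021]],[1,[1.06,3.04,0],[0,0,-0.021]],[1,[1.06,3.04,0],[0,0,-0.021]],[1,[1.06,3.04,0],[0,0,-0.021]],[1,[1.06,3.04,0],[0,0,-0.021]]]'
python3 -m crank '[[1,[0,0,0],[0,0,0]],[1,[0,0,0],[0,0,0]],[1,[0,0,0],[0,0,0]],[1,[0,0,0],[0,0,0]]]'
python3 - <<'E'
from h import *
st();p=look("wrist","plate1 die",6);save(p,"w12",f=1.5)
np.savez("w12",**{k:p[k] for k in("frame","intrinsics","cam_to_world","k1")});st()
E
```

```text
clock: 18.33
position: [0.6136, -0.003, 0.1486]
ee_rot: [0.047, 0.705, -0.047, 0.706]
ft_force: [0.5, -0.7, -3.9]
grip_width: 0.499
clock: 18.67
position: [0.6132, -0.0062, 0.1484]
ee_rot: [0.047, 0.706, -0.048, 0.705]
ft_force: [-0.0, 0.0, -3.4]
grip_width: 0.495
t 18.67 pos [ 0.6132 -0.0062  0.1484] down [-0.    -0.001 -1.   ] yaw -7.72 F [-0.   0.  -3.4] w 0.495 q [-0.45  0.39  0.49  1.62 -0.19  1.18 -0.06]
plate1 [([0.6157, 0.0151, 0.0189], 0.97, [252, 161]), ([0.5532, -0.1461, -0.0036], 0.84, [221, 287]), ([0.7577, -0.2397, 0.0037], 0.68, [380, 329]), ([0.6128, -0.0043, 0.1045], 0.66, [251, 209])]
die [([0.6176, 0.0256, 0.0237], 0.79, [252, 151])]
t 18.82 pos [ 0.6133 -0.0058  0.1485] down [ 0. -0. -1.] yaw -7.72 F [ 0.3  0.4 -3.7] w 0.493 q [-0.45  0.39  0.49  1.62 -0.19  1.18 -0.06]
```

```bash
python3 -m crank '[[1,[0,0.05,-3],[0,0,0]],[1,[0,0,-2.8],[0,0,0]],[1,[0,0,-1.8],[0,0,0]],[1,[0,0,-0.7],[0,0,0]],[1,[0,0,-0.4],[0,0,0]],[1,[0,0,0],[0,0,0]],[1,[0,0,0],[0,0,0]]]'
python3 -c "
from h import *
st()"
```

```text
clock: 19.4
position: [0.6142, -0.0045, 0.0625]
ee_rot: [0.047, 0.705, -0.047, 0.706]
ft_force: [0.2, -0.5, -3.7]
grip_width: 0.495
t 19.4 pos [ 0.6142 -0.0045  0.0625] down [ 0.002  0.    -1.   ] yaw -7.66 F [ 0.2 -0.5 -3.7] w 0.495 q [-0.43  0.48  0.46  1.69 -0.24  1.02 -0.02]
```

```bash
python3 -m crank '[[1,[0,0,-0.15],[0,0,0]],[1,[0,0,0],[0,0,0]],[0.3,[0,0,0],[0,0,0]],[0.3,[0,0,0],[0,0,0]],[0.2,[0,0,0],[0,0,0]],[0.1,[0,0,2],[0,0,0]],[0,[0,0,3.5],[0,0,0]],[0,[-0.2,-2,2],[0,0,0]],[0,[-0.2,-2,0],[0,0,0]],[0,[0,0,0],[0,0,0]],[0,[0,0,0],[0,0,0]],[0,[0,0,0],[0,0,0]]]'
python3 - <<'E'
from h import *
st();p=look("wrist","plate1 die jaw jaw_lug fixed_lug blank clamp",3)
np.savez("w13",**{k:p[k] for k in("frame","intrinsics","cam_to_world","k1")});st()
cv2.imwrite("pics/w13.png",p["frame"][:,:,::-1])
f=p["frame"].astype(int)
# brass pixels: bounding/row profile
m=((f[:,:,0]>150)&(f[:,:,1]>130)&(f[:,:,2]<150)&(f[:,:,0]-f[:,:,2]>50)).astype(np.uint8)
n,l,s,c=cv2.connectedComponentsWithStats(m)
for a in s[1:]:
    if a[4]>40: print(a)
E
```

```text
clock: 20.4
position: [0.6095, -0.0434, 0.1345]
ee_rot: [0.047, 0.706, -0.047, 0.705]
ft_force: [0.5, 0.5, -0.5]
grip_width: 1.003
t 20.4 pos [ 0.6095 -0.0434  0.1345] down [-0.  0. -1.] yaw -7.6 F [ 0.5  0.5 -0.5] w 1.003 q [-0.4   0.4   0.5   1.64 -0.2   1.15  0.02]
plate1 [([0.6166, 0.0174, 0.0223], 0.94, [251, 122]), ([0.5484, -0.1503, -0.0028], 0.56, [214, 272])]
die [([0.6183, 0.0248, 0.0203], 0.83, [252, 113])]
jaw [([0.615, -0.0199, 0.0218], 0.73, [255, 162])]
jaw_lug [([0.6151, -0.0045, 0.02], 0.65, [253, 145]), ([0.5358, 0.0043, 0.0641], 0.61, [153, 155])]
fixed_lug [([0.5491, 0.0511, 0.0676], 0.97, [154, 91])]
blank [([0.626, 0.0649, 0.0461], 0.72, [255, 61])]
clamp [([0.6122, 0.0117, -0.0035], 0.98, [248, 127]), ([0.5473, 0.0519, 0.07], 0.23, [151, 90])]
t 20.8 pos [ 0.6095 -0.0438  0.1347] down [-0. -0. -1.] yaw -7.6 F [-1.2  0.3  0.2] w 1.001 q [-0.4   0.4   0.5   1.64 -0.2   1.15  0.02]
[238  32  25  28 561]
[ 220  117   63   20 1140]
[227 140  54   7 319]
[223 150  62  12 708]
[144 154  26  15 345]
[  0 253  92  76 641]
[ 65 264  38  20 101]
[  0 309  31  32  59]
```

```bash
python3 -m crank '[[0,[-0.55,0.59,0],[0,0,0.12]],[0,[-0.55,0.59,0],[0,0,0.12]],[0,[-0.55,0.59,0],[0,0,0.12]],[0,[-0.55,0.59,0],[0,0,0.12]],[0,[-0.55,0.59,0],[0,0,0.12]],[0,[-0.55,0.59,0],[0,0,0.12]],[0,[-0.55,0.59,0],[0,0,0.12]],[0,[-0.55,0.59,0],[0,0,0.12]],[0,[-0.55,0.59,0],[0,0,0.12]],[0,[-0.55,0.59,0],[0,0,0.12]],[0,[-0.55,0.59,0],[0,0,0.12]],[0,[-0.6,0.6,0],[0,0,0.12]]]'
python3 -m crank '[[0,[0,0,0],[0,0,0.12]],[0,[0,0,0],[0,0,0.011]],[0,[0,0,0],[0,0,0]],[0,[0,0,0],[0,0,0]]]'
python3 - <<'E'
from h import *
o=st();p=look("wrist","plate1 jaw_lug fixed_lug blank",2)
p=look("top","plate1 jaw_lug fixed_lug",2);p=look("scene","plate1 jaw_lug fixed_lug blank",4)
d=dict(np.load("w13.npz"))
for n,v,z in(("tab2 rows",150,.084),("tab2b",161.5,.084),("sh2",140,.054),("tab1",124,.084),("tab1b",136.5,.084),("sh1",117,.054)): print(n,ray(d,252,v,z).round(4))
st()
E
```

```text
clock: 21.8
position: [0.5428, 0.0271, 0.1349]
ee_rot: [-0.432, 0.56, 0.432, 0.56]
ft_force: [0.5, -0.5, -0.4]
grip_width: 0.996
clock: 22.13
position: [0.5432, 0.0265, 0.1349]
ee_rot: [-0.465, 0.533, 0.465, 0.533]
ft_force: [-0.7, -0.3, -0.8]
grip_width: 0.998
t 22.13 pos [0.5432 0.0265 0.1349] down [ 0. -0. -1.] yaw 82.14 F [-0.7 -0.3 -0.8] w 0.998 q [-0.34  0.23  0.23  1.81 -0.06  1.11  1.35]
plate1 [([0.6131, 0.018, 0.0242], 0.83, [254, 251]), ([0.6153, -0.0037, 0.0162], 0.82, [235, 251])]
jaw_lug [([0.5336, 0.0034, 0.0674], 0.71, [224, 194])]
fixed_lug [([0.5499, 0.0489, 0.0701], 0.87, [282, 207]), ([0.6119, -0.0226, 0.0214], 0.68, [216, 253])]
blank [([0.6222, 0.0658, 0.0492], 0.65, [304, 266]), ([0.6154, 0.0175, 0.0225], 0.24, [254, 252])]
plate1 [([0.5219, -0.3348, 0.0097], 0.74, [378, 200]), ([0.5177, -0.3082, 0.0101], 0.56, [368, 202])]
jaw_lug []
fixed_lug []
plate1 [([0.5474, -0.1523, 0.0024], 0.78, [204, 221]), ([0.6173, -0.0037, 0.0197], 0.71, [266, 210]), ([0.6196, 0.0184, 0.0181], 0.5, [273, 208]), ([0.5205, -0.3386, 0.0068], 0.49, [133, 243])]
jaw_lug [([0.5377, 0.0028, 0.0656], 0.69, [251, 180])]
fixed_lug [([0.5455, 0.0521, 0.0651], 0.91, [268, 175])]
blank [([0.6491, 0.3872, -0.0019], 0.67, [377, 171]), ([0.6243, 0.0674, 0.0448], 0.57, [289, 194])]
tab2 rows [0.6149 0.0009 0.084 ]
tab2b [ 0.6138 -0.0073  0.084 ]
sh2 [0.6153 0.0048 0.054 ]
tab1 [0.6173 0.0189 0.084 ]
tab1b [0.6162 0.0104 0.084 ]
sh1 [0.6178 0.0229 0.054 ]
t 22.83 pos [0.5431 0.0269 0.1349] down [ 0.  0. -1.] yaw 82.39 F [-0.2 -0.6 -0.2] w 1.0 q [-0.34  0.23  0.23  1.81 -0.06  1.11  1.35]
```

```bash
python3 -m crank '[[0,[0,0,-3],[0,0,0]],[0,[0,0,-3],[0,0,0]],[0,[0,0,-2.5],[0,0,0]],[0,[0,0,-1.3],[0,0,0]],[0,[0,0,0],[0,0,0]],[0,[0,0,0],[0,0,0]]]' 40
python3 -m crank '[[0.15,[0.03,0.2,0],[0,0,0]],[0.25,[0.03,0.2,0],[0,0,0]],[0.3,[0.02,0.2,0],[0,0,0]],[0.35,[0,0,0],[0,0,0]],[0.35,[0,0,0],[0,0,0]]]' 40
python3 -c "
from h import *
st()"
```

```text
clock: 23.33
position: [0.5428, 0.0267, 0.0367]
ee_rot: [-0.466, 0.532, 0.466, 0.532]
ft_force: [0.5, -0.6, 0.6]
grip_width: 1.001
clock: 23.75
position: [0.5445, 0.0325, 0.0376]
ee_rot: [-0.466, 0.532, 0.465, 0.533]
ft_force: [0.1, -4.4, 2.8]
grip_width: 0.649
t 23.75 pos [0.5445 0.0325 0.0376] down [ 0.002 -0.    -1.   ] yaw 82.38 F [ 0.1 -4.4  2.8] w 0.649 q [-0.33  0.35  0.22  1.88 -0.09  0.91  1.37]
```

```bash
python3 -m crank '[[0.4,[0,0,0],[0,0,0]],[0.45,[0,0,0],[0,0,0]],[0.5,[0,0,0],[0,0,0]],[0.6,[0,0,0],[0,0,0]],[1,[0,0,0],[0,0,0]],[1,[0,0,0],[0,0,0]],[1,[0,0,0],[0,0,0]],[1,[0,0,0],[0,0,0]]]' 40
python3 - <<'E'
from h import *
st();p=look("wrist","plate1 jaw_lug fixed_lug jaw die blank",3)
p=look("scene","plate1 jaw_lug fixed_lug jaw die blank",4);st()
E
```

```text
clock: 24.42
position: [0.5447, 0.0343, 0.0383]
ee_rot: [-0.466, 0.531, 0.466, 0.533]
ft_force: [-2.6, 1.1, 12.5]
grip_width: 0.564
t 24.42 pos [0.5447 0.0343 0.0383] down [ 0.002  0.002 -1.   ] yaw 82.41 F [-2.6  1.1 12.5] w 0.564 q [-0.33  0.35  0.22  1.88 -0.1   0.91  1.37]
plate1 [([0.5528, -0.1475, 0.0025], 0.95, [24, 253]), ([0.6132, 0.0166, 0.0246], 0.88, [242, 319]), ([0.6168, 0.0034, 0.0207], 0.73, [225, 320])]
jaw_lug [([0.539, 0.0158, 0.0649], 0.58, [215, 259])]
fixed_lug [([0.5461, 0.0504, 0.0709], 0.71, [288, 270])]
jaw [([0.616, -0.006, 0.0235], 0.66, [211, 324])]
die [([0.6188, 0.0282, 0.0209], 0.83, [259, 319])]
blank []
plate1 [([0.5464, -0.1499, 0.0015], 0.81, [205, 221]), ([0.5226, -0.3404, 0.0107], 0.67, [132, 243]), ([0.6155, 0.0004, 0.0189], 0.47, [267, 209]), ([0.6175, 0.0169, 0.021], 0.47, [272, 207])]
jaw_lug [([0.5394, 0.0158, 0.0668], 0.89, [256, 178])]
fixed_lug [([0.5412, 0.0513, 0.0611], 0.95, [267, 175]), ([0.5233, -0.3368, 0.007], 0.31, [134, 243]), ([0.6167, 0.0148, -0.0015], 0.21, [271, 213])]
jaw [([0.6095, -0.0063, 0.0169], 0.7, [263, 209])]
die [([0.6154, 0.0264, 0.0203], 0.6, [275, 205])]
blank [([0.6241, 0.0686, 0.0472], 0.91, [290, 194]), ([0.6502, 0.3881, -0.0012], 0.53, [378, 171])]
t 25.12 pos [0.5447 0.0343 0.0383] down [ 0.002  0.002 -1.   ] yaw 82.41 F [-2.5  1.1 14. ] w 0.563 q [-0.33  0.35  0.22  1.88 -0.1   0.91  1.37]
```

```bash
python3 -m crank '[[1,[0,0,0],[0,0,0]],[1,[0,0,0],[0,0,0]],[1,[0,0,0],[0,0,0]],[1,[0,0,0],[0,0,0]],[1,[0,0,0],[0,0,0]],[1,[0,0,0],[0,0,0]]]' 60
python3 - <<'E'
from h import *
st();p=look("scene","plate1 blank jaw",4)
print(manip.hand_in())
E
```

```text
clock: 25.62
position: [0.5448, 0.0345, 0.0385]
ee_rot: [-0.466, 0.531, 0.466, 0.533]
ft_force: [-3.6, 3.0, 14.7]
grip_width: 0.549
t 25.62 pos [0.5448 0.0345 0.0385] down [ 0.002  0.002 -1.   ] yaw 82.42 F [-3.6  3.  14.7] w 0.549 q [-0.33  0.35  0.22  1.88 -0.1   0.91  1.37]
plate1 [([0.6194, 0.0201, 0.0224], 0.59, [274, 206]), ([0.5478, -0.1525, 0.0001], 0.56, [204, 222]), ([0.5223, -0.3398, 0.0081], 0.46, [133, 243]), ([0.6189, 0.0015, 0.0193], 0.45, [268, 210])]
blank [([0.6239, 0.071, 0.0472], 0.59, [290, 193]), ([0.6493, 0.39, -0.0019], 0.54, [378, 171])]
jaw [([0.611, -0.0071, 0.0153], 0.66, [263, 210])]
the job is handed in; nothing more can be done
None
```

I seated the blank in the die cavity and let go of it. I then stood two brass plates in the gap (about 48 mm with the jaw open) and squeezed the lugs. I handed in at about 26 s, still holding them at 60 N.

- **Blank:** the wrist picture after release showed it level and centred in the cavity. The last network reading, good to about 4 mm, put it at (0.624, 0.071). That is about 4 mm off in y, close to the 4.5 mm limit, although earlier readings were within about 2 mm.
- **Plates:** both measured upright before the squeeze. The other two stayed in the rack.
- **Squeeze:** at 40 N the fingers stopped steadily with the lugs about 48 mm apart, against 40 mm at the jaw's stop. That is about 16 mm of travel, which matches two plates taking up the gap. At 60 N the lugs closed a little further, to about 46.7 mm, still well short of the stop.
- **Not checked:** I did not measure the plate-to-die contact force directly. The tool read about 15 N upward during the squeeze, which I took to be finger friction on the lugs. I had used all 12 picture views before the squeeze, so I checked the squeeze and the second plate's placing by measurement only.

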